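Refit the stop peg in the pantry shelf and push the egg tray up to it

ROBOT

A 7-joint arm with a two-finger parallel gripper is mounted at the origin on the work surface. World frame = base frame: x ahead of the robot, y to its left, z up, the work surface at z = 0. Lengths are in m, angles in rad, forces in N, time in s.
With the tool pointing down it reaches from about 0.4 to 0.85 m from the base axis. Payload 4.5 kg.
Tool frame: the origin (TCP) lies on the front face of the gripper's body, between the roots of the fingers; the fingertips stand 64 mm ahead of it and the grasp point (between the pads) lies 45 mm ahead of it; z points along the fingers, y is the line along which they close (so a half turn about z gives the same grasp; the last joint's range is limited). The gripper opens to 88 mm and grips with 3 to 60 N. Pads are 18 mm wide; open, the fingers measure 123 mm over their backs; the gripper's body (75 mm by 187 mm) begins 45 mm behind the grasp point.
Start: joints at [-1.137, 0.689, -0.195, 1.565, 0.157, 0.902, -0.215], TCP at [0.243, 0.576, 0.303] pointing down, gripper open.
Joint ranges: [-3.01, 3.01], [-0.46, 2.08], [-1.47, 1.51], [0.13, 2.56], [-1, 4.14], [0.04, 2.09], [-2.66, 2.66]. Speed limits (rad/s): [2.57, 2.57, 3.14, 3.14, 3.14, 3.14, 3.14].

INTERFACE

Orientations are given as a unit quaternion [x, y, z, w].
In Python, from plant import arm, get_image, camera_info gives the robot as it stands.
- The arm moves only by the tool send_rows, never from a script. Its argument "series" is a list of rows, each a list of 4 numbers: the shift along the world's x, y, z in mm, then the turn about the world's z in rad. A call has 1 to 10 rows; each row is the pose to reach, as a shift and turn from the pose commanded when the call began; what a row does not reach only later rows make up. A row lasts 1/8 s, in which the tool goes at most 62.5 mm and 10.7 degrees, less where a joint would pass 70% of its speed; a pose out of reach is approached as far as the arm can. A call with a gripper value outside its range is refused whole. "jaw" is the finger opening in mm, from 0 to 88.1, set as the call begins (left out, the last holds). The fingers move at their own pace and stop on an object; "newtons" is the grip in N (left out, the last holds). Time passes only in rows, so rows that repeat a pose let the fingers close. It gives the time, the measured TCP pose, the force, the opening and the grip force at its end, in the units of the state.
- arm.get_state(): the state, without advancing time (a new reading comes with each control period).
- get_image(name): name is "scene" or "top"; returns (picture, depth): 480x640x3 uint8, blue, green, red; 480x640 float32, m along the optical axis (not along the pixel's ray), 0 where there is no reading.
- camera_info(name): a dict with "fx", "fy", "cx", "cy" (pixels), "xyz" and "attitude" of the camera in the world. Camera axes: x right, y down, z forward; pixel columns grow to the right and rows downward; lengths in m; the calibration is good to about 2 mm. A picture is of the moment at which its call begins. camera_info takes no time and is no camera call.
- arm.close_job(): hands the job in; it is judged then, once.
The state is a dict: "t": time; "qpos": joint angles; "joint_velocities": joint speeds; "joint_efforts": joint torques, N m; "tool_pos": TCP position; "tool_rot": TCP orientation; "contact_force": force on the tool from outside, world axes, zero at the start; "moment": the same for the moment, N m; "opening": finger opening in m; "grip_force": force on a finger pad.
Only numpy, scipy, OpenCV 4.12 (cv2) and the standard library are available. Lean on these libraries where they do the work, as an engineer would, in place of code of your own. Each camera call takes 0.05 s, during which the arm holds its last target. There are 200 camera calls.

TASK

Take the wooden stop peg off the egg cup and fit it back into the laminate shelf: its unmarked blind hole is close to the usual spot, a hand's width from the egg tray towards the hinge side, so rest the pin tip lightly on the shelf and slide it about until it drops in, press the peg fully home, foot flush and upright, and let go. Then gently slide the egg tray sideways over the shelf towards the hinge side until its side rests against the foot of the peg. Go easy on the laminate and the eggs, and leave everything else standing where it is.

Things in the scene. Friction and masses are not known exactly. Their poses are not given: they have to be found in the camera images.
- cupboard: White laminate cupboard, fixed, shifted and turned from start to start. Origin: centre of the shelf's underside, on the work surface; x to the back, y to the hinge side. Flat shelf board 395 (x) by 795 mm (y), its top at z = 22 mm. Side panel 260 mm high at y = +401 mm, back strip 70 mm high at x = +207 mm. The open door (260 mm high, jar rack on it) runs from x -204, y +410 to x -500, y +580 mm.
- peg_spot (a point): Usual spot of the peg on the shelf's top face (x -60, y +80 mm in the cupboard's frame). The real hole is NOT exactly here: it lies up to 9 mm off in x and up to 9 mm off in y (cupboard axes), differently at each start. The hole is blind, round, 11 mm wide, 16 mm deep, rim chamfered 1 mm, no mark round it, a small dark dot in the white laminate; the only hole in the shelf, which is rigid.
- peg: Loose wooden stop peg, 70 to 110 g, upright. Origin: centre of the underside of its foot flange, z along the peg. Flange 50 mm wide, z 0 to 6 mm; square shaft to grip, 22 by 22 mm, faces square to its x and y, z 6 to 76 mm; ball knob to z = 103 mm; steel pin 10 mm wide, 14 mm long below the flange. Origin is 22 mm above the cupboard's when home, 36 mm when the tip is on the shelf.
- peg_tip (a point): Centre of the flat end of the peg's pin, 14 mm below the flange underside; tip edge chamfered about 1.2 mm.
- egg_cup: White ceramic egg cup, rim 48 mm wide, 57 mm high, loose, 110 g. At the start the peg's flange rests on its rim with the pin hanging inside; the peg lifts straight up. Origin: centre of its underside, on the shelf.
- egg_tray: Grey plastic egg tray with five eggs, 0.29 to 0.47 kg, loose, between egg cup and peg spot. Origin: centre of its underside; 150 mm along its x, 102 mm along its y, walls 30 mm high, eggs to 61 mm. Its y points to the hinge side, within 0.1 rad of the cupboard's y. Its +y side starts 40 to 110 mm short of the peg's foot; touching it, the peg is at y = +76 mm in its frame. Slides at 1 to 5 N.
- butter_dish: Bystander: white ceramic butter dish with lid, 100 by 165 mm, 83 mm high, at the back of the shelf. Origin under its centre.
- tongs: Bystander: stainless steel tongs lying along the shelf, about 260 mm long, 22 mm high. Origin near their middle, on the shelf.
- tea_tin: Bystander: round tin, 76 mm wide, 105 mm high, at the back of the shelf. Origin under its centre.
- mug: Bystander: white mug, 76 mm wide, 85 mm high. Origin under its centre.
- salt: Bystander: white salt shaker, 42 mm wide, 82 mm high, between the peg's spot and the hinge-side panel. Origin under its centre.

How it is judged:
By the outcome, as a careful person would: the job done as asked, in the order asked, and still so for the second after the job is handed in, with the robot touching nothing.
It also fails if it takes over 72 s, if anything falls off the work surface, if the arm or the gripper's body presses on something with over 40 N, if the wrist force passes 120 N, or if a joint passes its speed limit or range.

## Working session

There is one attempt and no reset: what is moved stays moved. The work goes in short steps, Python scripts to look and compute and a tool call to move; the robot and the scene stay as the last step left them, time stands still between calls to the robot, and variables do not carry over. Pictures are saved under pics/ and viewed, at most 10 in all, crops included, and the job is handed in when it is done.

Besides the shell and the picture viewer there is one more tool, called after ">>>" as name(argument=value, ...), one argument or row to a line, values as JSON. send_rows: Moves the arm, as the interface text tells. Its arguments: {"type":"object","properties":{"series":{"type":"array"},"jaw":{"type":"number"},"newtons":{"type":"number"}},"required":["series"]}

```bash
ls; mkdir -p pics
cat > h.py <<'E'
import numpy as np,cv2
from scipy.spatial.transform import Rotation as R
from plant import arm,get_image,camera_info
def cloud(name):
    im,d=get_image(name);c=camera_info(name)
    v,u=np.mgrid[0:480,0:640]
    P=np.stack([(u-c['cx'])/c['fx']*d,(v-c['cy'])/c['fy']*d,d],-1)
    W=P@R.from_quat(c['attitude']).as_matrix().T+np.array(c['xyz']);W[d==0]=np.nan
    return im,W
E
python3 - <<'E'
from h import *
for n in('scene','top'):
    im,W=cloud(n);cv2.imwrite(f'pics/{n}0.png',im);np.savez(f'{n}0.npz',im=im,W=W);print(n,camera_info(n))
print(arm.get_state())
E
```

```text
pics
scene {'fx': 597.7087779028446, 'fy': 597.7087779028446, 'cx': 316.2157163027043, 'cy': 237.6500058832479, 'xyz': array([ 1.32990702, -0.47618588,  0.73899992]), 'attitude': array([ 0.7978363 ,  0.39897884, -0.20175765, -0.40443414])}
top {'fx': 475.8329897142379, 'fy': 475.8329897142379, 'cx': 317.8253648107105, 'cy': 249.0515103026118, 'xyz': array([0.51564575, 0.07185715, 0.95128592]), 'attitude': array([-0.69930138,  0.71223047, -0.04713634,  0.03851626])}
{'t': 0.1, 'qpos': array([-1.13718478,  0.68989277, -0.19456833,  1.56617918,  0.15732692,
        0.90248231, -0.21509963]), 'joint_velocities': array([ 0.00134404, -0.00203576, -0.00038267, -0.00180251,  0.00069058,
        0.00049451,  0.00024018]), 'joint_efforts': array([-2.88447132e-03, -5.28499281e+01, -1.27109762e+00, -1.53837991e+01,
       -5.24774892e-02,  1.94604851e-03,  2.78899336e-05]), 'tool_pos': array([0.2431241 , 0.57530742, 0.30201218]), 'tool_rot': array([ 1.98516582e-01,  9.80097217e-01, -7.75465637e-04, -1.05838715e-04]), 'contact_force': array([ 0.48011023, -0.49243474, -0.20765644]), 'moment': array([-0.04203402, -0.00707761, -0.00142196]), 'grip_force': 0.0, 'opening': 0.08790111663611028}
```

View pics/top0.png

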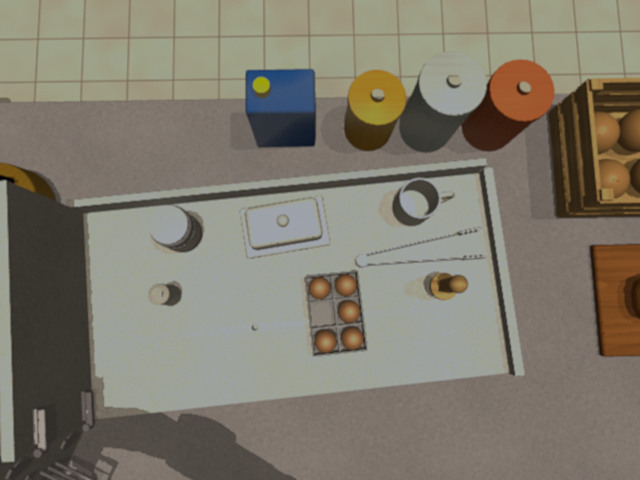

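View pics/scene0.png

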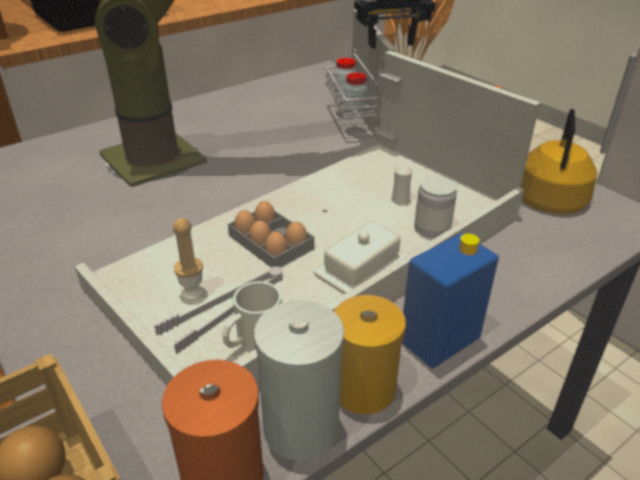

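The top view shows the peg on the cup near (445,285), the tray centred near (337,312) with six cells holding five eggs, the salt shaker at (160,294), the tongs from (360,260) to (485,230), and a dark dot (the hole) at about (254,327). The scene view shows the same dot at about (325,211). Next I measure these.

```bash
cat > m.py <<'E'
from h import *
T=np.load('top0.npz');S=np.load('scene0.npz')
def dot(Z,box,name):
    x0,y0,x1,y1=box;g=cv2.cvtColor(Z['im'],cv2.COLOR_BGR2GRAY)[y0:y1,x0:x1].astype(float)
    w=np.clip(np.median(g)-g-15,0,None);v,u=np.mgrid[y0:y1,x0:x1]
    u=(w*u).sum()/w.sum();v=(w*v).sum()/w.sum();c=camera_info(name)
    r=R.from_quat(c['attitude']).as_matrix()@[(u-c['cx'])/c['fx'],(v-c['cy'])/c['fy'],1]
    o=np.array(c['xyz']);p=o+r*(.022-o[2])/r[2];print(name,'dot',u,v,p,w.max());return p
dot(T,(246,319,263,335),'top');dot(S,(318,205,332,217),'scene')
# shelf
W=T['W'];z=W[...,2]
m=(abs(z-.022)<.006)
m=cv2.morphologyEx(m.astype(np.uint8),cv2.MORPH_OPEN,np.ones((5,5)))
print('shelf z',np.nanmedian(z[m>0]))
n,l,st,ce=cv2.connectedComponentsWithStats(m);k=1+st[1:,4].argmax()
p=W[l==k][:,:2].astype(np.float32);r=cv2.minAreaRect(p*1000);print('shelf rect',r,cv2.boxPoints(r))
# tray walls
for nm,Z in(('top',T),('scene',S)):
    W=Z['W'];x,y,z=W[...,0],W[...,1],W[...,2]
    allm=(z>.03)&(z<.115)&(x>.2)&(x<.75)&(abs(y-.0)<.5)
    n,l,st,ce=cv2.connectedComponentsWithStats(allm.astype(np.uint8))
    for i in range(1,n):
        if st[i,4]>60:
            q=W[l==i];rr=cv2.minAreaRect((q[:,:2]*1000).astype(np.float32))
            print(nm,ce[i].round(),st[i,4],'c',q.mean(0).round(3),'zmax',q[:,2].max().round(3),np.round(rr[0]),np.round(rr[1]),round(rr[2],1))
    pm=(z>.075)&(z<.22)&(x>.2)&(x<.7)&(y<-.05)&(y>-.4)
    for lo,hi in((.08,.09),(.09,.1),(.105,.15),(.15,.165),(.165,.19)):
        q=W[pm&(z>lo)&(z<hi)]
        if len(q):print(nm,'z',lo,hi,len(q),np.median(q,0).round(4),q.min(0).round(3),q.max(0).round(3))
E
python3 m.py
```

```text
top dot 253.15397923875432 328.0363321799308 [0.47773269 0.18686199 0.022     ] 53.0
scene dot 324.446088794926 210.6384778012685 [0.48011659 0.18446373 0.022     ] 48.0
shelf z 0.022021101726677372
shelf rect ((546.6791381835938, 110.98211669921875), (399.3390197753906, 795.7250366210938), 5.023141860961914) [[ 312.94037  489.83392]
 [ 382.61255 -302.83508]
 [ 780.4179  -267.8697 ]
 [ 710.7457   524.7993 ]]
top [579. 200.] 1167 c [ 0.708 -0.436  0.072] zmax 0.115 [ 717. -461.] [78. 66.] 89.7
top [609. 182.] 270 c [ 0.737 -0.486  0.091] zmax 0.099 [ 732. -485.] [30. 36.] 89.3
top [419. 201.] 1284 c [ 0.71  -0.132  0.077] zmax 0.11 [ 716. -136.] [ 75. 101.] 39.0
top [188. 195.] 2512 c [0.733 0.305 0.061] zmax 0.075 [738. 285.] [ 16. 433.] 5.0
top [503. 280.] 2572 c [ 0.561 -0.291  0.047] zmax 0.055 [ 566. -293.] [369.  20.] 5.0
top [284. 227.] 4160 c [0.666 0.123 0.069] zmax 0.107 [673. 125.] [100. 165.] 8.7
top [189. 238.] 531 c [0.648 0.298 0.077] zmax 0.115 [654. 305.] [36. 77.] 63.6
top [404. 248.] 336 c [ 0.625 -0.107  0.039] zmax 0.046 [ 626. -136.] [ 25. 251.] 12.2
top [444. 25
[... 1388 characters left out ...]
.173  0.077] zmax 0.115 [ 553. -170.] [49. 47.] 62.8
scene [129. 322.] 2168 c [ 0.573 -0.296  0.048] zmax 0.055 [ 556. -296.] [348.  20.] 4.9
scene [ 43. 413.] 2295 c [ 0.705 -0.464  0.077] zmax 0.115 [ 717. -466.] [67. 68.] 0.1
scene z 0.08 0.09 485 [ 0.5668 -0.1614  0.0854] [ 0.525 -0.194  0.08 ] [ 0.7   -0.092  0.09 ]
scene z 0.09 0.1 235 [ 0.6775 -0.1282  0.0952] [ 0.541 -0.181  0.09 ] [ 0.699 -0.094  0.1  ]
scene z 0.105 0.15 429 [ 0.5606 -0.1681  0.1204] [ 0.536 -0.181  0.105] [ 0.7   -0.092  0.15 ]
scene z 0.15 0.165 100 [ 0.5608 -0.1729  0.1573] [ 0.542 -0.182  0.15 ] [ 0.566 -0.157  0.165]
scene z 0.165 0.19 240 [ 0.5578 -0.1719  0.1757] [ 0.541 -0.184  0.165] [ 0.567 -0.155  0.184]
```

Run:
```python
from h import *
for n in('top','scene'):
    Z=np.load(n+'0.npz');W=Z['W'];z=W[...,2]
    m=(z>.095)&(z<.148)&(np.hypot(W[...,0]-.549,W[...,1]+.168)<.022)
    m=cv2.erode(m.astype(np.uint8),np.ones((2,2)))>0
    q=W[m];print(n,len(q),cv2.minAreaRect((q[:,:2]*1000).astype(np.float32)))
    h=(z>.155)&(np.hypot(W[...,0]-.549,W[...,1]+.168)<.03);q=W[h]
    A=np.c_[2*q,np.ones(len(q))];s=np.linalg.lstsq(A,(q**2).sum(1),rcond=None)[0];print('knob',s[:3],np.sqrt(s[3]+s[:3]@s[:3]))
    # plot xy of shaft
    m=(z>.092)&(z<.15)&(np.hypot(W[...,0]-.549,W[...,1]+.168)<.022);q=W[m]
    best=[]
    for a in np.radians(np.arange(-45,45,1)):
        c,s_=np.cos(a),np.sin(a);d=(q[:,:2]-[.549,-.168])@np.array([[c,-s_],[s_,c]])
        best.append((np.mean(np.abs(np.maximum(abs(d[:,0]),abs(d[:,1]))-.011)),np.degrees(a)))
    print(sorted(best)[:6])
im=np.load('scene0.npz')['im'][205:315,130:250];cv2.imwrite('pics/c1.png',cv2.resize(im,None,fx=5,fy=5,interpolation=cv2.INTER_CUBIC))
```

```text
top 84 ((544.7788696289062, -159.52999877929688), (24.64258575439453, 12.7069730758667), 29.7388858795166)
knob [ 0.54885682 -0.16791386  0.16764545] 0.014939368399580816
[(np.float64(0.000338097295560642), np.float64(-9.0)), (np.float64(0.00034413780779083287), np.float64(-10.0)), (np.float64(0.00035163169682412155), np.float64(-8.0)), (np.float64(0.0003618813201802661), np.float64(-11.0)), (np.float64(0.00038089899608973073), np.float64(-7.0)), (np.float64(0.0003930137455779455), np.float64(-12.000000000000002))]
scene 320 ((558.7928466796875, -171.98876953125), (24.562023162841797, 14.489961624145508), 57.999786376953125)
knob [ 0.55044925 -0.16851788  0.1675832 ] 0.015046561354071756
[(np.float64(0.0010434161075777144), np.float64(-10.0)), (np.float64(0.0010451061987774527), np.float64(-11.0)), (np.float64(0.0010470711839112613), np.float64(-9.0)), (np.float64(0.001053150867341739), np.float64(-12.000000000000002)), (np.float64(0.0010576526974600624), np.float64(-8.0)), (np.float64(0.0010698436192505803), np.float64(-13.0))]
```

View pics/c1.png

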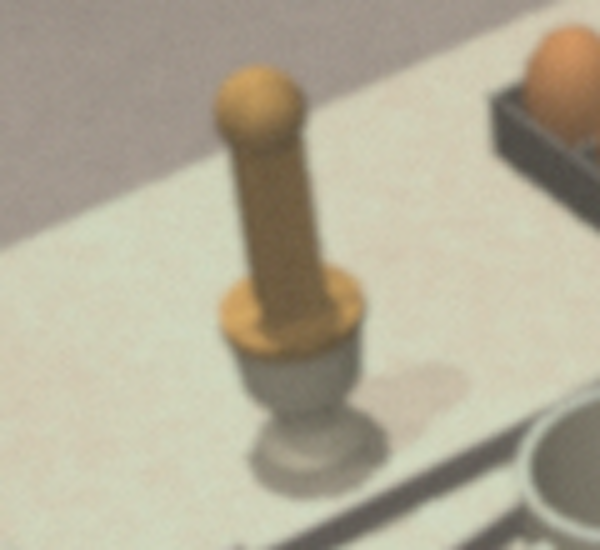

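The crop shows the peg upright on the cup. Both cameras give its yaw as about -9.5° and its axis as about (549.5, -168) mm. I raise the tool clear of the door first, then cross over to the peg.

>>> send_rows(
  series=[
    [0,0,60,0],
    [0,0,100,0],
    [20,-60,100,0.08],
    [45,-118,100,0.16],
    [70,-175,100,0.234],
    [95,-232,100,0.234],
    [120,-290,100,0.234],
    [145,-347,100,0.234],
    [170,-404,100,0.234],
    [195,-461,100,0.234],
  ],
  jaw=70,
  newtons=25,
)

```text
t: 1.35
tool_pos: [0.4383, 0.1135, 0.4027]
tool_rot: [0.083, 0.997, 0.0, -0.0]
contact_force: [0.3, 1.3, -0.1]
opening: 0.0701
grip_force: 0.0
```

>>> send_rows(
  series=[
    [22,-57,0,0],
    [45,-114,0,0],
    [67,-171,0,0],
    [90,-228,-30,0],
    [111,-282,-80,0],
    [111,-282,-100,0],
    [111,-282,-100,0],
  ],
)

```text
t: 2.22
tool_pos: [0.5473, -0.1676, 0.3001]
tool_rot: [0.084, 0.996, 0.0, -0.003]
contact_force: [0.2, 0.4, -0.3]
opening: 0.0698
grip_force: 0.0
```

```bash
cat >> h.py <<'E'
def st():
    s=arm.get_state();M=R.from_quat(s['tool_rot']).as_matrix()
    print('t',round(s['t'],2),'pos',(s['tool_pos']*1000).round(1),'yaxis deg',np.degrees(np.arctan2(M[1,1],M[0,1])).round(2),'tilt z',M[:,2].round(3),'F',s['contact_force'].round(2),'M',s['moment'].round(2),'open',s['opening']*1000,'grip',s['grip_force']);print(s['qpos'].round(2))
E
python3 -c "
from h import *
st()"
```

```text
t 2.23 pos [ 547.3 -167.6  300.1] yaxis deg 80.36 tilt z [-0.006  0.001 -1.   ] F [ 0.16  0.37 -0.34] M [0.04 0.02 0.03] open 69.83793782271152 grip 0.0
[ 0.31  0.62 -0.15  1.73  0.12  0.81  1.5 ]
```

>>> send_rows(
  series=[
    [0,-1,-50,0],
    [0,-1,-95,0],
    [0,-1,-110,0],
    [0,-1,-116,0],
    [0,-1,-116,0],
    [0,-1,-116,0],
  ],
)

```text
t: 2.98
tool_pos: [0.5498, -0.1677, 0.1882]
tool_rot: [0.083, 0.997, -0.0, 0.001]
contact_force: [-0.9, 0.5, 0.7]
opening: 0.07
grip_force: 0.0
```

>>> send_rows(
  series=[
    [0,0,0,0],
    [0,0,0,0],
    [0,0,0,0],
    [0,0,0,0],
    [0,0,0,0],
    [0,0,0,0],
  ],
  jaw=10,
  newtons=20,
)

```text
t: 3.72
tool_pos: [0.5489, -0.1676, 0.1867]
tool_rot: [0.083, 0.997, 0.0, -0.0]
contact_force: [-0.0, -0.1, 0.0]
opening: 0.0219
grip_force: 19.9
```

```bash
python3 -c "
from h import *
st()"
```

```text
t 3.73 pos [ 548.9 -167.6  186.7] yaxis deg 80.5 tilt z [-0.  0. -1.] F [-0.01 -0.15  0.02] M [ 0.   -0.01 -0.03] open 21.91510637434865 grip 19.917185315134702
[ 0.29  0.78 -0.12  1.82  0.16  0.54  1.46]
```

>>> send_rows(
  series=[
    [0,0,5,0],
    [0,0,15,0],
    [0,0,30,0],
    [0,0,60,0],
    [0,0,85,0],
    [-5,30,85,0],
    [-15,80,85,0],
    [-25,130,85,0],
    [-35,180,85,0],
    [-45,230,85,0],
  ],
  newtons=35,
)

```text
t: 4.97
tool_pos: [0.5038, 0.064, 0.2729]
tool_rot: [0.083, 0.997, 0.0, 0.001]
contact_force: [0.5, 1.4, -1.0]
opening: 0.0219
grip_force: 34.9
```

>>> send_rows(
  series=[
    [-10,50,0,0],
    [-20,90,0,0],
    [-25,115,0,0],
    [-25,123,-30,0],
    [-25,123,-60,0],
    [-25,123,-85,0],
    [-25,123,-100,0],
    [-25,123,-100,0],
    [-25,123,-100,0],
  ],
)

```text
t: 6.1
tool_pos: [0.4795, 0.1856, 0.1726]
tool_rot: [0.083, 0.997, 0.0, 0.001]
contact_force: [0.1, -0.6, -0.5]
opening: 0.0218
grip_force: 34.9
```

Run:
```python
from h import *
st()
out=[]
for n in('top','scene'):
    im,W=cloud(n);z=W[...,2];np.savez(n+'1.npz',im=im,W=W)
    q=W[(z>.03)&(z<.062)&(np.hypot(W[...,0]-.479,W[...,1]-.186)<.035)]
    print(n,len(q),q.min(0).round(4),q.max(0).round(4)) if len(q) else 0
    if n=='scene': cv2.imwrite('pics/s1.png',cv2.resize(im[110:290,180:420],None,fx=3,fy=3,interpolation=cv2.INTER_CUBIC))
```

```text
t 6.1 pos [479.5 185.6 172.6] yaxis deg 80.49 tilt z [ 0.001  0.001 -1.   ] F [ 0.08 -0.56 -0.48] M [ 0.   -0.05 -0.05] open 21.80351210001642 grip 34.91205440601334
[-0.43  0.76 -0.06  2.01  0.1   0.37  0.84]
```

View pics/s1.png

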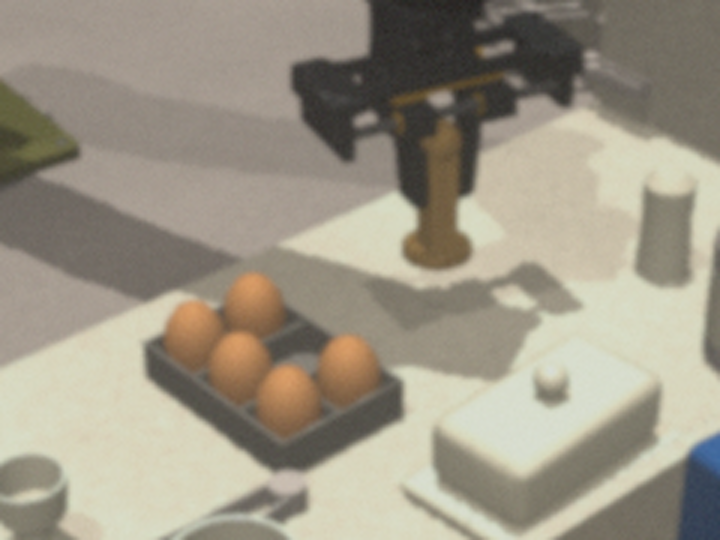

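The view shows the peg held upright, with its flange near crop pixel (437,248) above the shelf. The cup and tray are undisturbed. The peg occludes the hole, so I check where the flange and knob sit relative to the TCP.

Run:
```python
from h import *
from scipy.optimize import least_squares
for n in('top','scene'):
    W=np.load(n+'1.npz')['W'];z=W[...,2]
    q=W[(z>.06)&(z<.08)&(np.hypot(W[...,0]-.479,W[...,1]-.186)<.035)]
    if len(q)<8: print(n,len(q));continue
    print(n,len(q),q.min(0).round(4),q.max(0).round(4))
    c=camera_info(n)
    # project flange circle top(z .071) hypotheses vs mask is heavy; report median z of the top annulus
    print(np.percentile(q[:,2],[5,50,95]).round(4), cv2.minEnclosingCircle((q[:,:2]*1000).astype(np.float32)))
```

```text
top 3
scene 228 [0.457  0.1594 0.0634] [0.5071 0.2116 0.0797]
[0.0669 0.0716 0.0777] ((483.3068542480469, 184.93753051757812), 27.22373390197754)
```

>>> send_rows(
  series=[
    [-1,0.5,-10,0],
    [-1,0.5,-20,0],
    [-1,0.5,-25,0],
    [-1,0.5,-27,0],
    [-1,0.5,-27,0],
    [-1,0.5,-27,0],
  ],
)

```text
t: 6.95
tool_pos: [0.4781, 0.186, 0.1449]
tool_rot: [0.083, 0.997, 0.0, 0.0]
contact_force: [0.4, -0.1, -1.5]
opening: 0.0218
grip_force: 34.9
```

>>> send_rows(
  series=[
    [0,0,-0.5,0],
    [0,0,-1,0],
    [0,0,-1.5,0],
    [0,0,-2,0],
    [0,0,-2,0],
  ],
)

```text
t: 7.58
tool_pos: [0.4782, 0.1859, 0.1429]
tool_rot: [0.083, 0.997, 0.0, 0.0]
contact_force: [0.4, -0.8, 0.9]
opening: 0.0217
grip_force: 34.9
```

```bash
python3 -c "
from h import *
st()"
```

```text
t 7.58 pos [478.2 185.9 142.9] yaxis deg 80.49 tilt z [ 0.001  0.    -1.   ] F [ 0.44 -0.84  0.88] M [-0.13 -0.23 -0.06] open 21.737565390048623 grip 34.911198711488396
[-0.43  0.81 -0.05  2.03  0.11  0.3   0.83]
```

>>> send_rows(
  series=[
    [0,0,-0.5,0],
    [0,0,-1,0],
    [0,0,-1,0],
  ],
)

```text
t: 7.95
tool_pos: [0.4786, 0.1856, 0.1418]
tool_rot: [0.083, 0.997, 0.0, 0.001]
contact_force: [2.5, -1.9, 0.1]
opening: 0.0218
grip_force: 34.9
```

```bash
python3 -c "
from h import *
st()"
```

```text
t 7.95 pos [478.6 185.6 141.8] yaxis deg 80.47 tilt z [ 0.001 -0.    -1.   ] F [ 2.54 -1.92  0.11] M [-0.47 -0.59 -0.04] open 21.832839362953404 grip 34.910727348178625
[-0.43  0.81 -0.04  2.03  0.11  0.3   0.83]
```

The reaction is sideways with almost no vertical load, so the tip is in the chamfer. The wall pushes towards +x, −y, so I follow it.

>>> send_rows(
  series=[
    [0.6,-0.5,0,0],
    [1,-0.8,-0.5,0],
    [1,-0.8,-1.5,0],
    [1,-0.8,-2,0],
    [1,-0.8,-2,0],
  ],
)

```text
t: 8.57
tool_pos: [0.479, 0.1852, 0.1396]
tool_rot: [0.083, 0.997, 0.0, -0.0]
contact_force: [1.4, -0.8, -0.6]
opening: 0.0218
grip_force: 34.9
```

```bash
python3 -c "
from h import *
st()"
```

```text
t 8.57 pos [479.  185.2 139.6] yaxis deg 80.5 tilt z [-0.  0. -1.] F [ 1.44 -0.83 -0.65] M [-0.19 -0.46  0.03] open 21.78902771525632 grip 34.911075092386454
[-0.43  0.82 -0.05  2.03  0.11  0.3   0.84]
```

>>> send_rows(
  series=[
    [0.4,-0.2,0,0],
    [0.5,-0.3,-1.5,0],
    [0.5,-0.3,-3,0],
    [0.5,-0.3,-4.5,0],
    [0.5,-0.3,-6,0],
    [0.5,-0.3,-7.5,0],
    [0.5,-0.3,-7.5,0],
  ],
)

```text
t: 9.45
tool_pos: [0.4793, 0.1848, 0.1321]
tool_rot: [0.083, 0.997, -0.0, -0.0]
contact_force: [0.9, -1.2, -0.7]
opening: 0.0216
grip_force: 34.9
```

```bash
python3 -c "
from h import *
st()"
```

```text
t 9.45 pos [479.3 184.8 132.1] yaxis deg 80.51 tilt z [-0. -0. -1.] F [ 0.86 -1.19 -0.69] M [ 0.03 -0.03 -0.03] open 21.62098887221953 grip 34.9122029193677
[-0.43  0.83 -0.04  2.03  0.11  0.28  0.84]
```

>>> send_rows(
  series=[
    [0.2,-0.3,-1,0],
    [0.2,-0.3,-2,0],
    [0.2,-0.3,-2.5,0],
    [0.2,-0.3,-3,0],
    [0.2,-0.3,-3,0],
  ],
)

```text
t: 10.07
tool_pos: [0.4795, 0.1845, 0.1299]
tool_rot: [0.083, 0.997, 0.0, 0.0]
contact_force: [-1.9, -1.1, 6.5]
opening: 0.0218
grip_force: 34.9
```

```bash
python3 -c "
from h import *
st()"
```

```text
t 10.07 pos [479.5 184.5 129.9] yaxis deg 80.5 tilt z [ 0.  0. -1.] F [-1.88 -1.06  6.51] M [0.04 0.34 0.04] open 21.815099033200887 grip 34.91510369349271
[-0.43  0.84 -0.04  2.03  0.11  0.28  0.84]
```

The flange is seating at the predicted height (129.9 against 129.7 expected). I press slightly more, release, and go straight up.

>>> send_rows(
  series=[
    [-0.2,0,-0.5,0],
    [-0.2,0,-0.8,0],
    [-0.2,0,-0.8,0],
  ],
)

```text
t: 10.45
tool_pos: [0.4795, 0.1844, 0.1297]
tool_rot: [0.083, 0.997, 0.0, 0.0]
contact_force: [-2.6, -0.6, 11.7]
opening: 0.0216
grip_force: 34.9
```

>>> send_rows(
  series=[
    [0,0,0.8,0],
    [0,0,0.8,0],
    [0,0,0.8,0],
    [0,0,0.8,0],
    [0,0,0.8,0],
    [0,0,0.8,0],
  ],
  jaw=60,
)

```text
t: 11.2
tool_pos: [0.4794, 0.1845, 0.1292]
tool_rot: [0.083, 0.997, 0.0, -0.0]
contact_force: [0.0, 0.2, -0.1]
opening: 0.0601
grip_force: 0.0
```

>>> send_rows(
  series=[
    [0,0,10,0],
    [0,0,30,0],
    [0,0,60,0],
    [0,0,100,0],
    [0,-50,110,-0.18],
    [0,-105,110,-0.36],
    [5,-160,110,-0.54],
    [10,-200,110,-0.72],
    [10,-230,110,-0.9],
    [10,-260,110,-1.08],
  ],
)

```text
t: 12.45
tool_pos: [0.4894, -0.0766, 0.24]
tool_rot: [0.586, 0.81, 0.0, 0.0]
contact_force: [0.4, -0.3, -1.4]
opening: 0.06
grip_force: 0.0
```

Run:
```python
from h import *
st()
for n in('top','scene'):
    im,W=cloud(n);x,y,z=W[...,0],W[...,1],W[...,2]
    if n=='scene':cv2.imwrite('pics/s2.png',cv2.resize(im[110:290,180:420],None,fx=3,fy=3,interpolation=cv2.INTER_CUBIC))
    h=(np.hypot(x-.479,y-.185)<.03)
    q=W[h&(z>.099)];
    if len(q)>10:
        A=np.c_[2*q,np.ones(len(q))];s=np.linalg.lstsq(A,(q**2).sum(1),rcond=None)[0];print(n,'knob',s[:3],'top',q[:,2].max())
    q=W[h&(z>.024)&(z<.034)];print('flange',len(q),np.percentile(q[:,2],[10,50,90]).round(4),q.min(0).round(4),q.max(0).round(4))
    m=(z>.03)&(z<.09)&(np.hypot(x-.504,y-.03)<.1)&(y<.12);k,l,stt,ce=cv2.connectedComponentsWithStats(m.astype(np.uint8));i=1+stt[1:,4].argmax();q=W[l==i]
    print('tray',len(q),cv2.minAreaRect((q[:,:2]*1000).astype(np.float32)))
```

```text
t 12.45 pos [489.4 -76.6 240. ] yaxis deg 18.26 tilt z [ 0.001  0.    -1.   ] F [ 0.42 -0.34 -1.38] M [-0.11  0.04  0.02] open 59.96552251357334 grip 0.0
[-0.03  0.63  0.15  2.03 -0.19  0.5   0.58]
top knob [0.47905531 0.18478834 0.11171851] top 0.12806014115501485
flange 303 [0.0252 0.0281 0.03  ] [0.4517 0.1581 0.024 ] [0.5083 0.2136 0.034 ]
tray 2976 ((503.760009765625, 29.90100860595703), (150.07728576660156, 102.0339584350586), 5.293654441833496)
scene knob [0.48232545 0.18381439 0.11138648] top 0.1278130003073078
flange 201 [0.0252 0.0286 0.0312] [0.4526 0.1562 0.0242] [0.5064 0.2104 0.0338]
tray 3165 ((506.0235290527344, 28.40761947631836), (155.43235778808594, 106.61358642578125), 6.2559428215026855)
```

View pics/s2.png

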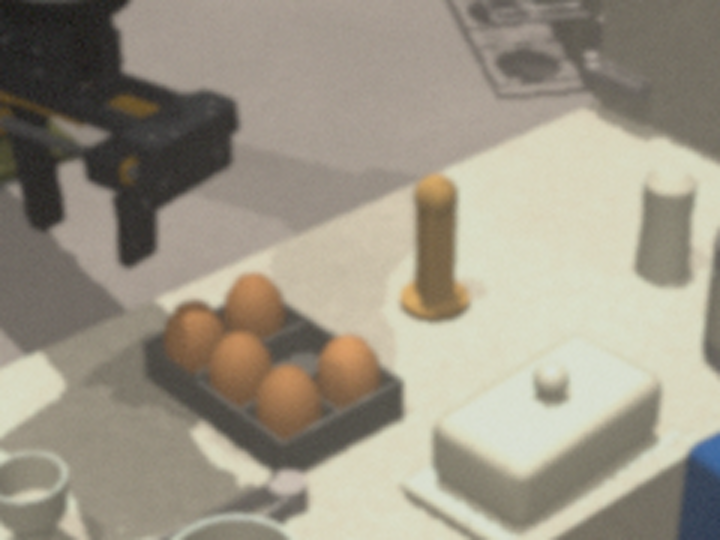

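The peg stands home and upright at crop pixel (435,250), with the flange top at about 28 mm as expected. The tray is unmoved at (504, 30), yaw 5.3°, so its travel to contact is about 80 mm. I bring the two open fingers parallel to its −y wall.

>>> send_rows(
  series=[
    [10,15,0,-0.12],
    [21,35,0,-0.226],
    [21,35,-50,-0.226],
    [21,35,-100,-0.226],
    [21,35,-130,-0.226],
    [21,35,-139,-0.226],
    [21,35,-139,-0.226],
    [21,35,-139,-0.226],
  ],
)

```text
t: 13.55
tool_pos: [0.5112, -0.0403, 0.1015]
tool_rot: [0.671, 0.741, 0.001, 0.001]
contact_force: [0.2, -0.8, 0.5]
opening: 0.06
grip_force: 0.0
```

```bash
python3 -c "
from h import *
st()"
```

```text
t 13.55 pos [511.2 -40.3 101.5] yaxis deg 5.71 tilt z [ 0.002  0.    -1.   ] F [ 0.21 -0.79  0.5 ] M [-0.08  0.1   0.02] open 60.046666971152575 grip 0.0
[-0.07  0.9   0.09  2.04 -0.35  0.21  0.43]
```

>>> send_rows(
  series=[
    [-0.4,4,0,0],
    [-0.7,8,0,0],
    [-1,11,0,0],
    [-1.3,14,0,0],
    [-1.6,17,0,0],
    [-1.9,21,0,0],
    [-2.3,25,0,0],
    [-2.7,29,0,0],
    [-3,33,0,0],
    [-3.4,37,0,0],
  ],
)

```text
t: 14.8
tool_pos: [0.5079, -0.0059, 0.101]
tool_rot: [0.672, 0.74, -0.0, 0.002]
contact_force: [1.2, -6.1, 5.2]
opening: 0.0599
grip_force: 3.2
```

>>> send_rows(
  series=[
    [-0.4,4,0,0],
    [-0.7,8,0,0],
    [-1.1,12,0,0],
    [-1.5,16,0,0],
    [-1.8,20,0,0],
    [-2.2,24,0,0],
    [-2.6,28,0,0],
    [-3,32,0,0],
    [-3.3,35,0,0],
    [-3.4,37,0,0],
  ],
)

```text
t: 16.05
tool_pos: [0.5045, 0.031, 0.101]
tool_rot: [0.672, 0.74, -0.0, 0.002]
contact_force: [0.9, -6.1, 5.7]
opening: 0.0599
grip_force: 3.6
```

```bash
cat > tr.py <<'E'
from h import *
st()
im,W=cloud('top');x,y,z=W[...,0],W[...,1],W[...,2]
import sys
cv2.imwrite(sys.argv[1],im[140:420,140:520])
q=W[(np.hypot(x-.479,y-.185)<.03)&(z>.099)];A=np.c_[2*q,np.ones(len(q))];s=np.linalg.lstsq(A,(q**2).sum(1),rcond=None)[0];print('knob',s[:3])
m=(z>.04)&(z<.056)&(y<.165)&(y>-.02)&(x<.6)&(x>.38);q=W[m];print('wall',len(q),np.percentile(q,[1,99],axis=0).round(4))
r=cv2.minAreaRect((q[:,:2]*1000).astype(np.float32));print(r)
E
python3 tr.py pics/t3.png
```

```text
t 16.05 pos [504.5  31.  101. ] yaxis deg 5.51 tilt z [ 0.003 -0.004 -1.   ] F [ 0.86 -6.09  5.67] M [-1.48 -0.05 -0.01] open 59.8914527567841 grip 3.5774679109454155
[-0.22  0.9   0.1   2.07 -0.41  0.2   0.35]
knob [0.47923234 0.18487833 0.111518  ]
wall 474 [[ 0.4361 -0.0156  0.0407]
 [ 0.5967  0.1495  0.0557]]
((545.8411865234375, 95.16213989257812), (108.35264587402344, 230.0389404296875), 49.5355339050293)
```

>>> send_rows(
  series=[
    [0,0,0.5,0],
    [0,0,0.8,0],
    [0,0,0.8,0],
  ],
)

```text
t: 16.48
tool_pos: [0.5039, 0.0336, 0.1011]
tool_rot: [0.671, 0.741, 0.0, 0.0]
contact_force: [1.0, -3.2, 0.9]
opening: 0.0598
grip_force: 1.5
```

View pics/t3.png

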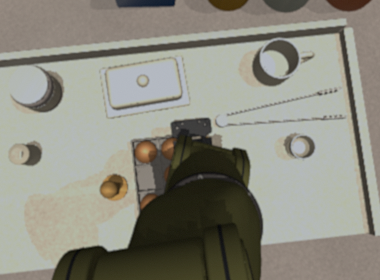

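The picture shows the tray's +y side at about x = 134 and the peg's foot edge at about x = 127, so roughly 15 mm remain. Bystanders are untouched. I creep on.

>>> send_rows(
  series=[
    [-0.1,1.5,0,0],
    [-0.3,3,0,0],
    [-0.4,4.5,0,0],
    [-0.6,6,0,0],
    [-0.7,7.5,0,0],
    [-0.8,9,0,0],
    [-0.9,10,0,0],
    [-0.9,10,0,0],
  ],
)

```text
t: 17.48
tool_pos: [0.5026, 0.0437, 0.101]
tool_rot: [0.671, 0.741, -0.0, -0.0]
contact_force: [0.6, -2.8, 2.8]
opening: 0.06
grip_force: 1.9
```

```bash
cat > g.py <<'E'
from h import *
st()
for n in('top','scene'):
    im,W=cloud(n);x,y,z=W[...,0],W[...,1],W[...,2]
    m=(z>.046)&(z<.056)&(y<.18)&(y>.10)&(x<.56)&(x>.42)
    m&=~(np.hypot(x-.48,y-.185)<.03)
    q=W[m][:,:2]
    h=W[(np.hypot(x-.479,y-.185)<.035)&(z>.099)];A=np.c_[2*h,np.ones(len(h))];k=np.linalg.lstsq(A,(h**2).sum(1),rcond=None)[0][:2]
    Y=np.array([-.0924,.9957]);d=(k-q)@Y
    print(n,len(q),'knob',k,'wall edge to peg axis mm',(np.percentile(d,[0,1,3,10])*1000).round(1))
cv2.imwrite('pics/last.png',cv2.resize(im[110:290,220:460],None,fx=3,fy=3,interpolation=cv2.INTER_CUBIC))
E
python3 g.py
```

```text
t 17.48 pos [502.6  43.7 101. ] yaxis deg 5.69 tilt z [-0.  0. -1.] F [ 0.56 -2.75  2.84] M [-0.81 -0.01  0.06] open 59.979004941963325 grip 1.94125235080719
[-0.24  0.9   0.1   2.07 -0.42  0.2   0.33]
top 270 knob [0.47923141 0.18503729] wall edge to peg axis mm [28.6 28.8 29.  29.8]
scene 64 knob [0.48211047 0.18350321] wall edge to peg axis mm [27.9 28.1 28.6 29.6]
```

>>> send_rows(
  series=[
    [0,0.7,0.2,0],
    [-0.1,1.4,0.3,0],
    [-0.2,2,0.3,0],
    [-0.2,2.5,0.3,0],
    [-0.3,3,0.3,0],
    [-0.3,3,0.3,0],
  ],
)

```text
t: 18.32
tool_pos: [0.5023, 0.0468, 0.1013]
tool_rot: [0.671, 0.741, 0.0, -0.0]
contact_force: [-0.9, -1.3, -1.4]
opening: 0.0597
grip_force: 0.6
```

>>> send_rows(
  series=[
    [0,0.4,0,0],
    [0,0.8,0,0],
    [0,0.8,0,0],
  ],
)

```text
t: 18.7
tool_pos: [0.5024, 0.0474, 0.1013]
tool_rot: [0.671, 0.741, -0.0, -0.0]
contact_force: [0.4, -2.6, -1.1]
opening: 0.0601
grip_force: 0.9
```

```bash
python3 g.py
```

```text
t 18.7 pos [502.4  47.4 101.3] yaxis deg 5.68 tilt z [-0.  0. -1.] F [ 0.43 -2.6  -1.09] M [-0.41  0.09  0.01] open 60.14969223643117 grip 0.8963824342936277
[-0.25  0.9   0.1   2.07 -0.42  0.2   0.33]
top 255 knob [0.47937904 0.18500832] wall edge to peg axis mm [25.1 25.2 25.6 26.2]
scene 70 knob [0.48238716 0.18365327] wall edge to peg axis mm [24.1 24.3 24.9 26.2]
```

>>> send_rows(
  series=[
    [0,0.3,0,0],
    [0,0.6,0,0],
    [0,0.6,0,0],
  ],
)

```text
t: 19.18
tool_pos: [0.5025, 0.0479, 0.1014]
tool_rot: [0.671, 0.741, 0.0, 0.0]
contact_force: [-0.1, -2.0, -1.4]
opening: 0.0602
grip_force: 1.0
```

>>> send_rows(
  series=[
    [0,0.3,0,0],
    [0,0.6,0,0],
    [0,0.6,0,0],
  ],
)

```text
t: 19.55
tool_pos: [0.5025, 0.0485, 0.1013]
tool_rot: [0.671, 0.741, 0.0, 0.0]
contact_force: [-0.9, -2.7, -1.0]
opening: 0.0602
grip_force: 1.3
```

>>> send_rows(
  series=[
    [0,0.3,0,0],
    [0,0.6,0,0],
    [0,0.6,0,0],
  ],
)

```text
t: 19.92
tool_pos: [0.5025, 0.0488, 0.1013]
tool_rot: [0.671, 0.741, -0.0, 0.0]
contact_force: [0.3, -3.6, -0.5]
opening: 0.0604
grip_force: 2.0
```

>>> send_rows(
  series=[
    [0,0.3,0,0],
    [0,0.6,0,0],
    [0,0.6,0,0],
  ],
)

```text
t: 20.3
tool_pos: [0.5025, 0.049, 0.1014]
tool_rot: [0.672, 0.741, -0.0, 0.0]
contact_force: [0.2, -4.9, -0.6]
opening: 0.0597
grip_force: 2.7
```

```bash
python3 g.py
```

```text
t 20.3 pos [502.5  49.  101.4] yaxis deg 5.63 tilt z [ 0.    -0.001 -1.   ] F [ 0.16 -4.88 -0.65] M [-1.17  0.05  0.11] open 59.66917277644151 grip 2.716907188296318
[-0.25  0.9   0.11  2.07 -0.42  0.2   0.33]
top 224 knob [0.47924292 0.18579852] wall edge to peg axis mm [24.3 24.5 24.8 25.5]
scene 68 knob [0.48229277 0.18489343] wall edge to peg axis mm [23.6 23.8 24.  25.4]
```

The force is rising and motion has stopped, so the tray is against the foot. I back off straight away and lift clear.

>>> send_rows(
  series=[
    [0,-1,0,0],
    [0.2,-3,0,0],
    [0.8,-9,0,0],
    [1.5,-16,0,0],
    [1.8,-20,0,0],
    [1.8,-20,30,0],
    [1.8,-20,80,0],
    [1.8,-20,130,0],
    [-20,-80,160,0],
    [-40,-130,160,0],
  ],
)

```text
t: 21.65
tool_pos: [0.4634, -0.081, 0.2633]
tool_rot: [0.67, 0.742, 0.002, 0.002]
contact_force: [0.6, -0.3, -0.1]
opening: 0.0598
grip_force: 0.0
```

>>> send_rows(
  series=[
    [-20,-60,0,0],
    [-40,-110,0,0],
    [-40,-110,0,0],
    [-40,-110,0,0],
  ],
)

```text
t: 22.15
tool_pos: [0.4225, -0.1898, 0.2613]
tool_rot: [0.671, 0.741, 0.0, -0.0]
contact_force: [0.2, 0.4, -0.2]
opening: 0.0598
grip_force: 0.0
```

```bash
python3 g.py
python3 - <<'E'
from h import *
im,W=cloud('top');cv2.imwrite('pics/t4.png',im);x,y,z=W[...,0],W[...,1],W[...,2]
m=(z>.03)&(z<.09)&(y<.15)&(y>0)&(x<.6)&(x>.38);k,l,s,ce=cv2.connectedComponentsWithStats(m.astype(np.uint8));i=1+s[1:,4].argmax();q=W[l==i]
r=cv2.minAreaRect((q[:,:2]*1000).astype(np.float32));print('tray',r)
E
```

```text
t 22.15 pos [ 422.5 -189.8  261.3] yaxis deg 5.67 tilt z [ 0.     0.001 -1.   ] F [ 0.18  0.35 -0.23] M [-0.01  0.11 -0.04] open 59.82165756443739 grip 0.0
[ 0.18  0.57  0.22  2.1  -0.25  0.5   0.69]
top 371 knob [0.47921964 0.18560864] wall edge to peg axis mm [24.  24.5 24.8 25.9]
scene 162 knob [0.48184733 0.18498297] wall edge to peg axis mm [22.6 23.2 24.5 26.5]
tray ((495.8570556640625, 108.00193786621094), (149.9971466064453, 95.83756256103516), 5.434194564819336)
```

View pics/last.png

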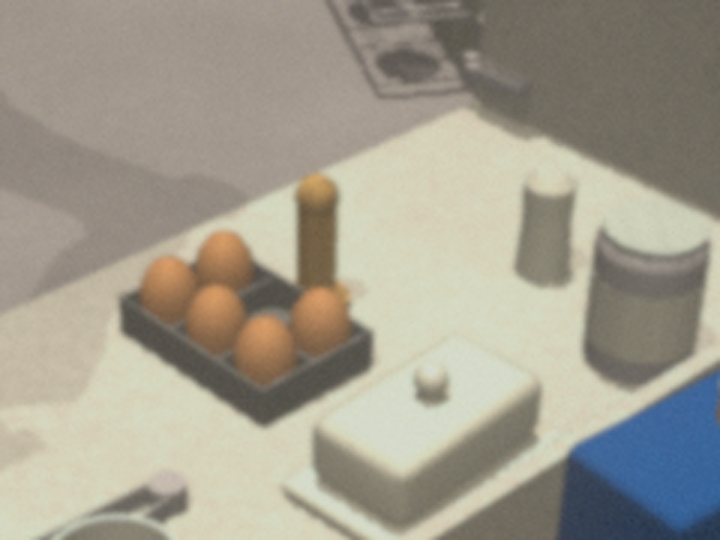

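View pics/t4.png

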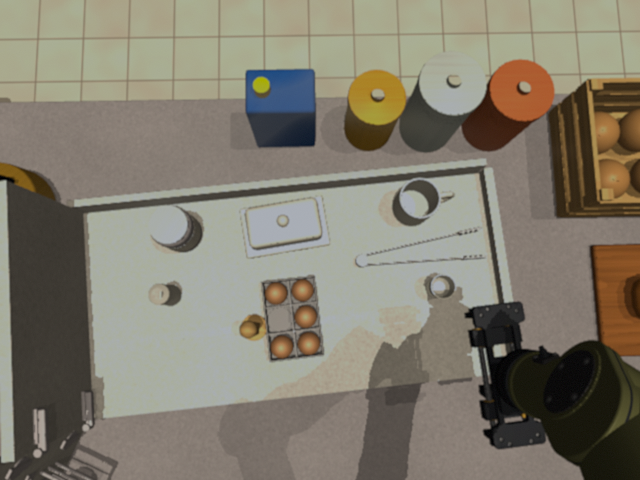

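The final pictures show the peg upright at (249,328) in the top view, with the tray's side against its foot. Five eggs are in place, bystanders are where they started, and the arm is clear.

```bash
python3 -c "
from h import *
print(arm.close_job())"
```

```text
the job is handed in; nothing more can be done
None
```

The peg is home in its hole and upright, the egg tray rests against the peg's foot, bystanders look unmoved in the pictures, and the job was handed in at about 22 s.

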